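# Move a snap-in filter cartridge from the leak tester to the fume extractor

### The arm

A 6-joint arm with a two-finger parallel gripper is mounted at the origin on the work surface. World frame = base frame: x ahead of the robot, y to its left, z up, the work surface at z = 0. Lengths are in mm, angles in rad, forces in N, time in s.
With the tool pointing down it reaches from about 325 to 775 mm from the base axis. Payload 9.3 kg.
Tool frame: the origin (TCP) lies on the centre line of the jaws, within the pads' length; the fingertips stand arm.nose_length ahead of it and the grasp point (between the pads) lies 5 mm behind it (arm.nose_length is the distance from the TCP to the fingertips, in mm); z points along the fingers, y is the line along which they close (so a half turn about z gives the same grasp; the last joint's range is limited). The gripper opens to 85 mm and grips with 20 to 120 N. Pads are 22 mm wide; open, the fingers measure 114 mm over their backs; the gripper's body (76 mm by 85 mm) begins 54 mm behind the grasp point. The pads swing forward as they close: fully open they stand 13 mm farther back than shut.
Start: joints at [1.018, 0.259, 0.021, 1.334, 0, 1.418], TCP at [214.08, 506.623, 245.279] pointing down, gripper open.
Joint ranges: [-3.04, 3.04], [-0.91, 1.82], [-1.04, 1.36], [-1.92, 1.95], [-1.52, 1.45], [-3.14, 3.14]. Speed limits (rad/s): [2.22, 2.22, 2.79, 3.14, 3.14, 3.14].

### API

Orientations are given as [roll, pitch, yaw] about the fixed x, y, z axes, in that order (R = Rz(yaw) Ry(pitch) Rx(roll)).
In Python, from rig import arm gives the robot as it stands. The module is installed in compiled form; this text tells all that it offers.
- The arm moves only by the shell command python3 -m creep 'ROWS'. ROWS is a JSON object whose one key "rows" holds a list of rows, each an object of numbers: "grip": the opening, from 0 (shut) to 1 (fully open); "dx", "dy", "dz": the shift along the world's x, y, z in cm; "roll": the turn about the world's z in rad. A call has 1 to 20 rows; each row shifts and turns the commanded pose from where the row before left it; what a row does not reach is not made up. A row lasts 1/10 s, in which the tool goes at most 50 mm and 8.59 degrees, less where a joint would pass 70% of its speed; a pose out of reach is approached as far as the arm can. A call with a gripper value outside its range is refused whole. The fingers move at their own pace and stop on an object; the grip force is fixed at half the most. Time passes only in rows, so rows that do not move let the fingers close. It gives the time, the measured TCP pose, the force, the opening and the grip force at its end, in the units of the state.
- arm.get_obs(): the state, without advancing time (a new reading comes with each control period).
- arm.camera(name): name is "side" or "top" or "wrist"; returns (picture, depth): 480x640x3 uint8, blue, green, red; 480x640 float32, mm along the optical axis (not along the pixel's ray), 0 where there is no reading.
- arm.calibration(name): a dict with "mtx" (3x3 intrinsics, pixels), "origin" and "rotation" of the camera in the world. Camera axes: x right, y up, looking along -z (the intrinsics and any distortion apply to the point x, -y, -z); pixel columns grow to the right and rows downward; lengths in mm; the calibration is good to about 2 mm. A picture is of the moment at which its call begins: read the wrist's pose just before it. calibration takes no time and is no camera call; for the wrist camera it gives the pose at the moment of the call.
- arm.hand_in(): hands the job in; it is judged then, once.
The state is a dict: "t": time; "joint_positions": joint angles; "qd": joint speeds; "joint_efforts": joint torques, N m; "tcp_pos": TCP position; "eef_rot": TCP orientation; "contact_force": force on the tool from outside, world axes, zero at the start; "torque": the same for the moment, N m; "gripper_width": finger opening in mm; "grasp_force": force on a finger pad.
Only numpy, scipy, OpenCV 4.12 (cv2) and the standard library are available. Lean on these libraries where they do the work, as an engineer would, in place of code of your own. Each camera call takes 0.05 s, during which the arm holds its last target. There are 200 camera calls.

### The job

The filter cartridge in the socket of the low leak tester has passed its test. Pinch its two opposed spring tabs together to free it, draw it out without forcing it, and fit it into the empty inlet collar of the taller fume extractor, gently home until its flange is down on the collar and both tabs have sprung out and latched. Do not crush the tabs, pull or press hard, or disturb the other things on the bench.

Things in the scene. Friction and masses are not known exactly. Their poses are not given: they have to be found in the camera images.
- cartridge: (Sizes in mm throughout.) Grey plastic filter cartridge, 0.14 to 0.24 kg. Origin: centre of its flange's underside (the seating plane), z up. Head above: 72 (x) by 28 (y), grilled top at z = +42. Flange 4 thick, x = +-38, y = +-26. Plug below: 56 (x) by 49 (y), tapering below z = -11 by 3 a side to its foot at z = -24. Two sprung tabs on its +y and -y sides (see tab_a_pad). Same after a half turn.
- tab_a_pad (a point): Pinching place: centre of the ribbed outer face of the +y tab, 24.5 out from the cartridge's middle, 28 above its origin. Each tab is an upright plate 24 wide (x), 3.5 thick, from z = -26 to +38 of the cartridge, sliding straight inward by 6 (49 over both out, 37 pinched in). Foot barb: flat top at z = -15.5, tip 29 out, slope below; it catches under a socket's 14 deep lip.
- tab_b_pad (a point): The same place on the -y tab. Bring the fingers down on both sides from above, tips just above the 6 deep finger ledge that stands out from each tab at z = +4 to +8 (finger tips at z = +9 to +16), and close along the cartridge's y. A tab lets go when it is in by more than 3; 5 to be safe.
- tab_a (a joint): Inward travel of the +y tab: 0 = sprung out (latched), 0.006 = fully in. Its spring needs 1.2 N to start and 8.4 N fully in, then the tab meets its stop. Grip with 20 to 40 N; tabs crack when the fingers press with more than 120 N altogether (both sides added).
- tab_b (a joint): The same for the -y tab.
- tester: Leak tester, fixed: low grey box 150 (x) by 150 (y) by 50 tall. Origin: centre of its underside, on the bench. Centred on its top a raised aluminium socket 84 (x) by 76 (y), rim 80 above the bench.
- tester_rim (a point): Centre of the tester's socket in the plane of its rim, where the flange rests at the start; axes as the tester's and, at the start, the cartridge's. Opening 60 (x) by 52 (y), 4 mm 45 degree lead-in at the rim, lip 14 deep, wider below. Play 2 each way in x, 1.5 in y. It breaks if cartridge and tester press or pull on one another with more than 60 N.
- extractor: Fume extractor, fixed: white box 200 (x) by 180 (y) by 140 tall with vent slots, its inlet collar centred on top. Origin: centre of its underside, on the bench. It breaks if cartridge and collar press on one another with more than 30 N. If the tabs jam in the lip because the cartridge was let go too high, a slow push of about 10 N down on the middle of its head clicks it home.
- inlet (a point): Centre of the flat top of the extractor's box, on the axis of the collar; axes as the extractor's. The collar is an upright socket like the tester's, but screwed out by an unmeasured, firm amount: its rim is 30 to 40 above this point. Feel for it: lower the pinched cartridge, its x along this x, till the flange lands on the rim, then let go: the tabs spring out under the lip.
- cup: Bystander: white mixing cup, 68 across, 85 tall, standing between the two machines. Origin: centre of its underside.
- pigment: Bystander: small pigment bottle, 44 across, 100 tall, between and in front of the machines. Origin: centre of its underside.
- pail_lid: Bystander: flat white pail lid, 130 across, 9 thick, beyond the machines. Origin: centre of its underside.
- spatula: Bystander: spatula lying on the bench to the left. Origin: centre of its underside.
- mask_filter: Bystander: round mask filter, 84 across, 30 thick, lying on the bench to the left. Origin: centre of its underside.
- pail: Bystander: white pail, 190 across, 190 tall, on the bench to the right. Origin: centre of its underside.
Things that resemble listed ones, but are neither listed nor needed, are in the scene too. Leave any orange or purple look-alike of the cartridge alone.

How it is judged:
By the outcome, as a careful person would: the job done as asked, in the order asked, and still so for the second after the job is handed in, with the robot touching nothing.
It also fails if it takes over 48 s, if anything falls off the work surface, if the arm or the gripper's body presses on something with over 40 N, if the wrist force passes 120 N, or if a joint passes its speed limit or range.

## Working session

There is one attempt and no reset: what is moved stays moved. The work goes in short steps, Python scripts to look and compute and a shell command to move; the robot and the scene stay as the last step left them, time stands still between calls to the robot, and variables do not carry over. Pictures are saved under pics/ and viewed, at most 10 in all, crops included, and the job is handed in when it is done.

```bash
mkdir -p pics; cat > h.py <<'E'
from rig import arm
import numpy as np, cv2
def ray(cal,u,v):
    K=np.array(cal["mtx"]);R=np.array(cal["rotation"])
    d=np.linalg.inv(K)@[u,v,1]; return np.array(cal["origin"]),R@(d*[1,-1,-1])
def on_plane(cal,u,v,z):
    o,d=ray(cal,u,v); return o+d*(z-o[2])/d[2]
def cloud(cal,dep):
    K=np.array(cal["mtx"]);R=np.array(cal["rotation"])
    v,u=np.mgrid[:480,:640]
    c=np.stack([(u-K[0,2])/K[0,0]*dep,-(v-K[1,2])/K[1,1]*dep,-dep],-1)
    P=c@R.T+np.array(cal["origin"]); P[dep==0]=np.nan; return P
E
python3 - <<'E'
from h import *
o=arm.get_obs();print(o,arm.nose_length)
for n in("side","top","wrist"):
    c=arm.calibration(n);p,d=arm.camera(n);cv2.imwrite(f"pics/{n}0.png",p);np.savez(f"{n}0.npz",p=p,d=d,**{k:np.array(c[k]) for k in("mtx","origin","rotation")})
    print(n,c)
E
```

```text
{'t': 0.0, 'joint_positions': array([ 1.01841386e+00,  2.59192880e-01,  2.07417585e-02,  1.33373156e+00,
       -2.96331367e-05,  1.41814923e+00]), 'qd': array([ 0.00179005,  0.0010024 , -0.00104671,  0.00014286, -0.00047295,
       -0.00042986]), 'joint_efforts': array([ 7.12957208e-04, -5.55640376e+01,  3.44535470e+01,  1.34765462e-02,
       -1.83351963e-04,  1.61443057e-05]), 'tcp_pos': array([213.93122232, 506.38047856, 244.65792827]), 'eef_rot': array([-3.14021791e+00, -1.81513381e-04,  2.74185718e+00]), 'contact_force': array([-0.80593265, -0.42628856, -0.00369373]), 'torque': array([-0.02748993,  0.01213848,  0.02988858]), 'grasp_force': 0.0, 'gripper_width': 85.11269809105532} 14.0
side {'mtx': array([[502.54792202,   0.        , 317.40710573],
       [  0.        , 502.54792202, 235.28888313],
       [  0.        ,   0.        ,   1.        ]]), 'origin': array([  314.34101231, -1050.75215907,   876.80526554]), 'rotation': array([ 0.92698411,  0.01108641, -0.27163375])}
top {'mtx': array([[433.96163866,   0.        , 314.81863456],
       [  0.        , 433.96163866, 242.41607278],
       [  0.        ,   0.        ,   1.        ]]), 'origin': array([ 429.20411755,  -61.99765083, 1467.62461212]), 'rotation': array([ 0.10628457,  0.00760859, -1.56699521])}
wrist {'mtx': array([[334.05207458,   0.        , 319.43459726],
       [  0.        , 334.05207458, 247.26998896],
       [  0.        ,   0.        ,   1.        ]]), 'origin': array([142.10072093, 537.86180872, 371.88042325]), 'rotation': array([-0.31408671,  0.00122004,  1.17126253])}
```

View pics/top0.png

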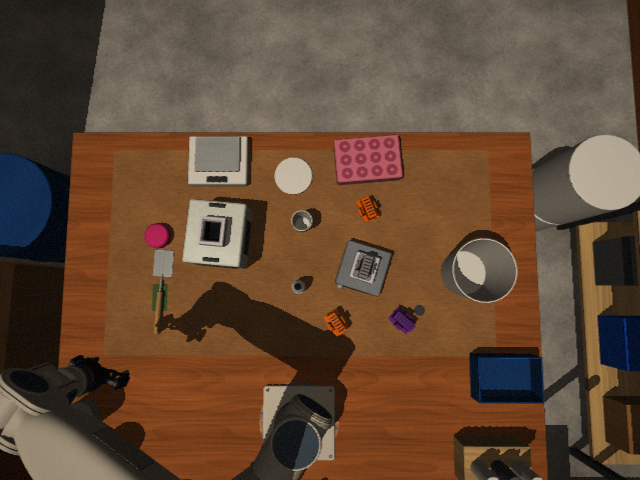

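View pics/side0.png

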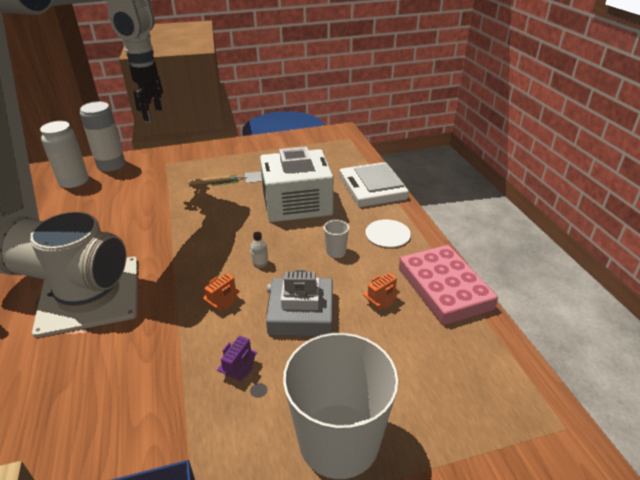

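The top view shows the grey cartridge in the grey tester at about (366,266) and the white extractor with its empty collar at about (213,231). The look-alikes are orange at (368,208) and (336,322), and purple at (403,319). The white scale at (219,160) could be taken for the extractor, but it has no collar. I choose the grey cartridge at (366,266), since it is in the low tester. Next I measure, then check a close crop.

```bash
cat >> h.py <<'E'
from scipy.spatial.transform import Rotation as Ro
def fix(c):
    c={k:np.array(c[k]) for k in("mtx","origin","rotation")}
    if c["rotation"].shape==(3,): c["rotation"]=Ro.from_euler("xyz",c["rotation"]).as_matrix()
    return c
def shot(n,tag):
    c=fix(arm.calibration(n));p,d=arm.camera(n);cv2.imwrite(f"pics/{n}{tag}.png",p);np.savez(f"{n}{tag}.npz",p=p,d=d,**c);return c,p,d
def load(f):
    z=np.load(f);return fix(z),z["p"],z["d"]
def rect(P,box,z0,z1):
    "min-area rect of largest blob of points in a window and height band (xy, mm)"
    m=(P[...,0]>box[0])&(P[...,0]<box[1])&(P[...,1]>box[2])&(P[...,1]<box[3])&(P[...,2]>z0)&(P[...,2]<z1)
    n,l,s,_=cv2.connectedComponentsWithStats(m.astype(np.uint8));i=1+s[1:,4].argmax()
    Q=P[l==i]; r=cv2.minAreaRect(Q[:,:2].astype(np.float32)); return r,np.median(Q[:,2]),len(Q)
E
python3 - <<'E'
from h import *
c,p,d=load("top0.npz");P=cloud(c,d)
for u,v in((366,266),(380,285),(213,231),(195,255),(302,220),(299,286),(250,350),(480,270)):print(u,v,P[v,u].round(1))
t=P[266,366];e=P[231,213]
B=lambda q,w:(q[0]-w,q[0]+w,q[1]-w,q[1]+w)
print("cart",rect(P,B(t,60),105,135));print("tester",rect(P,B(t,130),43,57))
print("ext",rect(P,B(e,160),132,148));print("collar",rect(P,B(e,160),160,190))
cv2.imwrite("pics/crop0.png",cv2.resize(p[180:345,140:430],None,fx=2.7,fy=2.7,interpolation=cv2.INTER_CUBIC))
E
```

```text
366 266 [ 499.7 -209.9  122.9]
380 285 [ 441.9 -262.3   54. ]
213 231 [604.5 262.  146.2]
195 255 [530.7 316.4 141.3]
302 220 [662.2  -6.2   3. ]
299 286 [437.4  -1.9 100.1]
250 350 [226.8 162.7   4.5]
480 270 [ 493.4 -602.2   12.9]
cart (((498.2537536621094, -207.4996337890625), (28.320472717285156, 71.80580139160156), 72.61808776855469), np.float64(123.41802454012327), 220)
tester (((497.49163818359375, -207.64630126953125), (150.01419067382812, 151.51849365234375), 72.55917358398438), np.float64(51.34527394867496), 1387)
ext (((601.9390869140625, 261.45806884765625), (181.96368408203125, 200.01968383789062), 85.05989837646484), np.float64(141.505644738917), 2815)
collar (((601.86083984375, 261.28497314453125), (77.67303466796875, 84.11811065673828), 84.94295501708984), np.float64(177.71166175175244), 439)
```

View pics/crop0.png

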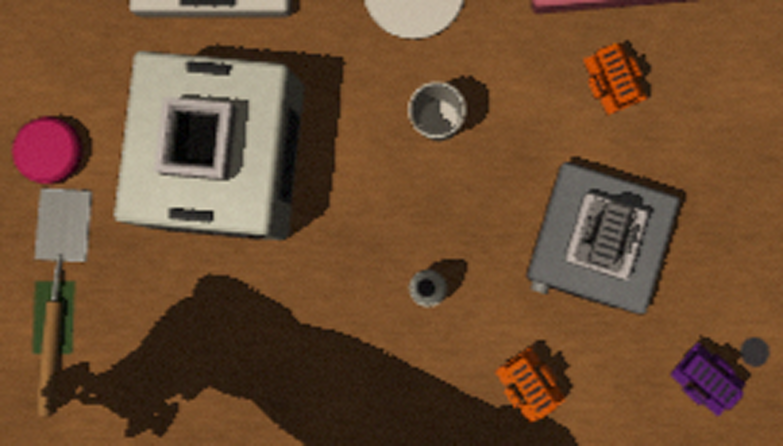

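The crop confirms the grey cartridge, latched in the tester's socket, at crop (607,235), and the empty collar at crop (195,138). The sizes and heights fit: head 28×72, tester 150, extractor 182×200, rim about 176–178 high. Moving above the tester.

```bash
python3 -m creep '{"rows":[{"grip":1,"dx":1.42,"dy":-3.57,"dz":0,"roll":0.0048},{"grip":1,"dx":1.42,"dy":-3.57,"dz":0,"roll":0.0048},{"grip":1,"dx":1.42,"dy":-3.57,"dz":0,"roll":0.0048},{"grip":1,"dx":1.42,"dy":-3.57,"dz":0,"roll":0.0048},{"grip":1,"dx":1.42,"dy":-3.57,"dz":0,"roll":0.0048},{"grip":1,"dx":1.42,"dy":-3.57,"dz":0,"roll":0.0048},{"grip":1,"dx":1.42,"dy":-3.57,"dz":0,"roll":0.0048},{"grip":1,"dx":1.42,"dy":-3.57,"dz":0,"roll":0.0048},{"grip":1,"dx":1.42,"dy":-3.57,"dz":0,"roll":0.0048},{"grip":1,"dx":1.42,"dy":-3.57,"dz":0,"roll":0.0048},{"grip":1,"dx":1.42,"dy":-3.57,"dz":0,"roll":0.0048},{"grip":1,"dx":1.42,"dy":-3.57,"dz":0,"roll":0.0048},{"grip":1,"dx":1.42,"dy":-3.57,"dz":0,"roll":0.0048},{"grip":1,"dx":1.42,"dy":-3.57,"dz":0,"roll":0.0048},{"grip":1,"dx":1.42,"dy":-3.57,"dz":0,"roll":0.0048},{"grip":1,"dx":1.42,"dy":-3.57,"dz":0,"roll":0.0048},{"grip":1,"dx":1.42,"dy":-3.57,"dz":0,"roll":0.0048},{"grip":1,"dx":1.42,"dy":-3.57,"dz":0,"roll":0.0048},{"grip":1,"dx":1.42,"dy":-3.57,"dz":0,"roll":0.0048},{"grip":1,"dx":1.42,"dy":-3.57,"dz":0,"roll":0.0048}]}'
python3 -m creep '{"rows":[{"grip":1,"dx":0,"dy":0,"dz":0,"roll":0},{"grip":1,"dx":0,"dy":0,"dz":0,"roll":0}]}'
python3 - <<'E'
from h import *
o=arm.get_obs();print(o["tcp_pos"],o["eef_rot"],o["joint_positions"].round(2))
c,p,d=shot("wrist","1");P=cloud(c,d)
B=lambda q,w:(q[0]-w,q[0]+w,q[1]-w,q[1]+w)
t=(498.2,-207.5)
for a in((t,60,112,132),(t,120,43,57),(t,60,70,81.9),(t,60,82.1,86)):
  try: print(rect(P,B(a[0],a[1]),a[2],a[3]))
  except Exception as e: print(e)
E
```

```text
t: 2.15
tcp_pos: [498.3, -209.0, 245.1]
eef_rot: [3.141, -0.0, 2.838]
contact_force: [-0.1, 0.8, 0.4]
gripper_width: 85.4
grasp_force: 0.0
t: 2.35
tcp_pos: [497.9, -207.9, 244.5]
eef_rot: [3.141, -0.002, 2.836]
contact_force: [0.0, -0.5, -0.3]
gripper_width: 84.9
grasp_force: 0.0
[ 497.89983873 -207.94926865  244.49166696] [ 3.14102290e+00 -1.63300635e-03  2.83628167e+00] [-0.55  0.24 -0.    1.33  0.   -0.25]
(((499.16656494140625, -209.385498046875), (28.03634262084961, 71.02737426757812), 72.54893493652344), np.float64(120.67827760588821), 3031)
(((499.085205078125, -209.34820556640625), (149.62228393554688, 147.64186096191406), 72.59459686279297), np.float64(48.53860463635593), 13308)
(((499.9915771484375, -209.70753479003906), (76.07806396484375, 84.5996322631836), 72.66280364990234), np.float64(78.5625576466114), 2484)
(((477.91986083984375, -189.60562133789062), (26.79958152770996, 22.323158264160156), 73.67082977294922), np.float64(82.80755945045001), 299)
```

View pics/wrist1.png

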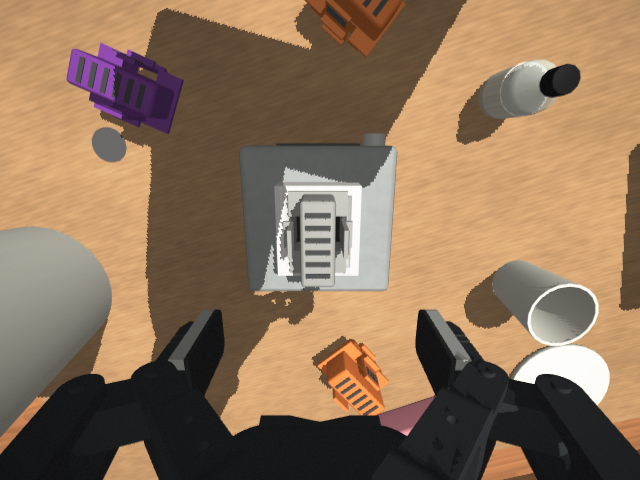

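The wrist view shows the cartridge head centred between the jaws at column 319, with clear space where the fingers go. Both cameras agree within 2 mm, so I use the mean. Descending with the jaws open.

```bash
python3 -m creep '{"rows":[{"grip":1,"dx":0.07,"dy":-0.07,"dz":-2,"roll":0},{"grip":1,"dz":-3},{"grip":1,"dz":-3},{"grip":1,"dz":-2.5},{"grip":1,"dz":-1.5},{"grip":1,"dz":-1},{"grip":1,"dz":-0.5},{"grip":1,"dz":-0.3},{"grip":1,"dz":0},{"grip":1,"dz":0}]}'
python3 -m creep '{"rows":[{"grip":0.62},{"grip":0.62},{"grip":0.62},{"grip":0.62},{"grip":0.62},{"grip":0.62}]}'
```

```text
invalid input
invalid input
```

```bash
python3 -m creep '{"rows":[{"grip":1,"dx":0.07,"dy":-0.07,"dz":-2,"roll":0},{"grip":1,"dx":0,"dy":0,"dz":-3,"roll":0},{"grip":1,"dx":0,"dy":0,"dz":-3,"roll":0},{"grip":1,"dx":0,"dy":0,"dz":-2.5,"roll":0},{"grip":1,"dx":0,"dy":0,"dz":-1.5,"roll":0},{"grip":1,"dx":0,"dy":0,"dz":-1,"roll":0},{"grip":1,"dx":0,"dy":0,"dz":-0.5,"roll":0},{"grip":1,"dx":0,"dy":0,"dz":-0.3,"roll":0},{"grip":1,"dx":0,"dy":0,"dz":0,"roll":0},{"grip":1,"dx":0,"dy":0,"dz":0,"roll":0}]}'
python3 -m creep '{"rows":[{"grip":0.62,"dx":0,"dy":0,"dz":0,"roll":0},{"grip":0.62,"dx":0,"dy":0,"dz":0,"roll":0},{"grip":0.62,"dx":0,"dy":0,"dz":0,"roll":0},{"grip":0.62,"dx":0,"dy":0,"dz":0,"roll":0},{"grip":0.62,"dx":0,"dy":0,"dz":0,"roll":0},{"grip":0.62,"dx":0,"dy":0,"dz":0,"roll":0}]}'
```

```text
t: 3.4
tcp_pos: [499.1, -208.2, 107.9]
eef_rot: [-3.141, 0.001, 2.838]
contact_force: [0.2, -1.1, -0.5]
gripper_width: 85.4
grasp_force: 0.0
t: 4.0
tcp_pos: [498.8, -208.1, 107.3]
eef_rot: [-3.142, -0.0, 2.838]
contact_force: [-0.9, -0.4, 0.1]
gripper_width: 53.2
grasp_force: 0.0
```

```bash
python3 -m creep '{"rows":[{"grip":0.53,"dx":0,"dy":0,"dz":0,"roll":0},{"grip":0.53,"dx":0,"dy":0,"dz":0,"roll":0},{"grip":0.53,"dx":0,"dy":0,"dz":0,"roll":0},{"grip":0.53,"dx":0,"dy":0,"dz":0,"roll":0}]}'
python3 -m creep '{"rows":[{"grip":0.48,"dx":0,"dy":0,"dz":0,"roll":0},{"grip":0.48,"dx":0,"dy":0,"dz":0,"roll":0},{"grip":0.46,"dx":0,"dy":0,"dz":0,"roll":0},{"grip":0.45,"dx":0,"dy":0,"dz":0,"roll":0},{"grip":0.45,"dx":0,"dy":0,"dz":0,"roll":0},{"grip":0.45,"dx":0,"dy":0,"dz":0,"roll":0}]}'
```

```text
t: 4.4
tcp_pos: [498.8, -208.3, 107.5]
eef_rot: [-3.141, 0.0, 2.838]
contact_force: [-0.6, -2.0, 4.0]
gripper_width: 45.3
grasp_force: 3.3
t: 5.0
tcp_pos: [499.0, -208.3, 107.9]
eef_rot: [-3.141, 0.001, 2.838]
contact_force: [-2.0, -1.6, 8.9]
gripper_width: 38.6
grasp_force: 7.3
```

```bash
python3 -m creep '{"rows":[{"grip":0.43,"dx":0,"dy":0,"dz":0,"roll":0},{"grip":0.43,"dx":0,"dy":0,"dz":0,"roll":0},{"grip":0.43,"dx":0,"dy":0,"dz":0.03,"roll":0},{"grip":0.43,"dx":0,"dy":0,"dz":0.03,"roll":0}]}'
```

```text
t: 5.4
tcp_pos: [498.9, -208.5, 108.2]
eef_rot: [-3.141, 0.001, 2.838]
contact_force: [-0.5, -3.3, 2.5]
gripper_width: 36.3
grasp_force: 9.5
```

```bash
python3 -m creep '{"rows":[{"grip":0.42,"dx":0,"dy":0,"dz":0,"roll":0},{"grip":0.42,"dx":0,"dy":0,"dz":0,"roll":0}]}'; python3 -m creep '{"rows":[{"grip":0.41,"dx":0,"dy":0,"dz":0,"roll":0},{"grip":0.41,"dx":0,"dy":0,"dz":0.05,"roll":0},{"grip":0.41,"dx":0,"dy":0,"dz":0.05,"roll":0}]}'
```

```text
t: 5.6
tcp_pos: [498.9, -208.6, 108.3]
eef_rot: [-3.141, 0.001, 2.838]
contact_force: [-1.6, -4.9, 7.5]
gripper_width: 35.8
grasp_force: 15.3
t: 5.9
tcp_pos: [498.9, -208.4, 108.7]
eef_rot: [-3.141, 0.0, 2.838]
contact_force: [0.5, -6.6, -4.1]
gripper_width: 35.4
grasp_force: 22.7
```

```bash
python3 -m creep '{"rows":[{"grip":0.41,"dx":0,"dy":-0.05,"dz":0.1,"roll":0},{"grip":0.41,"dx":0,"dy":0,"dz":0.15,"roll":0},{"grip":0.41,"dx":0,"dy":0,"dz":0.15,"roll":0}]}'; python3 -m creep '{"rows":[{"grip":0.41,"dx":0,"dy":0,"dz":0.3,"roll":0},{"grip":0.41,"dx":0,"dy":0,"dz":0.3,"roll":0},{"grip":0.41,"dx":0,"dy":0,"dz":0.3,"roll":0}]}'
```

```text
t: 6.2
tcp_pos: [498.4, -208.3, 112.4]
eef_rot: [3.141, -0.001, 2.838]
contact_force: [-0.3, -2.8, -3.9]
gripper_width: 35.4
grasp_force: 22.7
t: 6.5
tcp_pos: [498.9, -208.2, 122.2]
eef_rot: [3.141, 0.0, 2.838]
contact_force: [0.2, 0.6, -1.4]
gripper_width: 35.4
grasp_force: 23.0
```

Freed without effort. Lifting clear and carrying it over to the extractor, turning +0.217 rad.

```bash
python3 -m creep '{"rows":[{"grip":0.41,"dx":0,"dy":0,"dz":1,"roll":0},{"grip":0.41,"dx":0,"dy":0,"dz":2,"roll":0},{"grip":0.41,"dx":0,"dy":0,"dz":3,"roll":0},{"grip":0.41,"dx":0,"dy":0,"dz":3,"roll":0},{"grip":0.41,"dx":0,"dy":0,"dz":3,"roll":0},{"grip":0.41,"dx":0,"dy":0,"dz":2,"roll":0},{"grip":0.41,"dx":0,"dy":0,"dz":1.2,"roll":0},{"grip":0.41,"dx":0,"dy":0,"dz":0,"roll":0}]}'
python3 -m creep '{"rows":[{"grip":0.41,"dx":0.25,"dy":1.1,"dz":0,"roll":0.005},{"grip":0.41,"dx":0.5,"dy":2.3,"dz":0,"roll":0.011},{"grip":0.41,"dx":0.7,"dy":3.1,"dz":0,"roll":0.0145},{"grip":0.41,"dx":0.7,"dy":3.1,"dz":0,"roll":0.0145},{"grip":0.41,"dx":0.7,"dy":3.1,"dz":0,"roll":0.0145},{"grip":0.41,"dx":0.7,"dy":3.1,"dz":0,"roll":0.0145},{"grip":0.41,"dx":0.7,"dy":3.1,"dz":0,"roll":0.0145},{"grip":0.41,"dx":0.7,"dy":3.1,"dz":0,"roll":0.0145},{"grip":0.41,"dx":0.7,"dy":3.1,"dz":0,"roll":0.0145},{"grip":0.41,"dx":0.7,"dy":3.1,"dz":0,"roll":0.0145},{"grip":0.41,"dx":0.7,"dy":3.1,"dz":0,"roll":0.0145},{"grip":0.41,"dx":0.7,"dy":3.1,"dz":0,"roll":0.0145},{"grip":0.41,"dx":0.7,"dy":3.1,"dz":0,"roll":0.0145},{"grip":0.41,"dx":0.7,"dy":3.1,"dz":0,"roll":0.0145},{"grip":0.41,"dx":0.7,"dy":3.1,"dz":0,"roll":0.0145},{"grip":0.41,"dx":0.4,"dy":2.2,"dz":0,"roll":0.011},{"grip":0.41,"dx":0.1,"dy":1,"dz":0,"roll":0.0015},{"grip":0.41,"dx":0,"dy":0,"dz":0,"roll":0},{"grip":0.41,"dx":0,"dy":0,"dz":0,"roll":0},{"grip":0.41,"dx":0,"dy":0,"dz":0,"roll":0}]}'
python3 - <<'E'
from h import *
o=arm.get_obs();print(o["tcp_pos"],o["eef_rot"],o["joint_positions"].round(2))
c,p,d=shot("wrist","2");P=cloud(c,d)
B=lambda q,w:(q[0]-w,q[0]+w,q[1]-w,q[1]+w)
t=(602,261)
for a in((t,160,130,150),(t,60,165,190),(t,60,225,262),(t,60,265,300)):
  try: print(rect(P,B(a[0],a[1]),a[2],a[3]))
  except Exception as e: print(e)
E
```

```text
t: 7.3
tcp_pos: [499.2, -208.6, 275.6]
eef_rot: [-3.141, 0.003, 2.838]
contact_force: [-0.2, 0.5, -2.0]
gripper_width: 35.4
grasp_force: 23.0
t: 9.3
tcp_pos: [602.1, 259.4, 273.9]
eef_rot: [-3.141, -0.0, 3.054]
contact_force: [-0.3, -0.7, -2.1]
gripper_width: 35.2
grasp_force: 23.0
[602.12005118 259.40495753 273.9051927 ] [-3.14132138e+00 -1.79222036e-04  3.05363710e+00] [ 0.28  0.44  0.37  1.5  -0.    0.37]
(((602.7637939453125, 260.2714538574219), (180.1744842529297, 197.33432006835938), 84.9519271850586), np.float64(138.55259755120377), 31966)
(((573.4818725585938, 262.85052490234375), (76.380615234375, 23.571430206298828), 85.1808853149414), np.float64(175.33011315648588), 2574)
(((582.6845092773438, 261.67486572265625), (52.11891174316406, 35.285526275634766), 84.64309692382812), np.float64(248.10177978237385), 3249)
(((601.8218994140625, 257.675537109375), (57.780941009521484, 74.93429565429688), 61.58982467651367), np.float64(285.8342374361788), 16036)
```

View pics/wrist2.png

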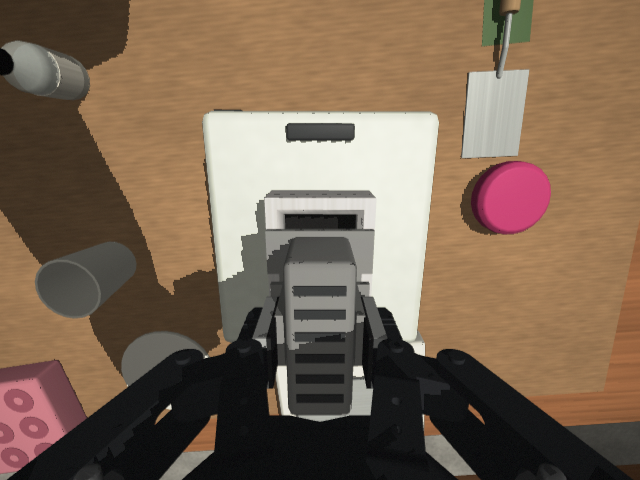

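The wrist view shows the cartridge squarely held, with flange and collar lined up (collar near edge at about (320,195), flange edge at about (320,231)). The offset is about 0.3 mm sideways and the angle is right. Expected landing is at TCP z of about 204.5.

```bash
python3 -m creep '{"rows":[{"grip":0.41,"dx":0.02,"dy":0.03,"dz":-1,"roll":0},{"grip":0.41,"dx":0,"dy":0,"dz":-1.5,"roll":0},{"grip":0.41,"dx":0,"dy":0,"dz":-1,"roll":0},{"grip":0.41,"dx":0,"dy":0,"dz":-0.5,"roll":0},{"grip":0.41,"dx":0,"dy":0,"dz":0,"roll":0}]}'
python3 -m creep '{"rows":[{"grip":0.41,"dx":0,"dy":0,"dz":-0.2,"roll":0},{"grip":0.41,"dx":0,"dy":0,"dz":-0.2,"roll":0},{"grip":0.41,"dx":0,"dy":0,"dz":-0.2,"roll":0},{"grip":0.41,"dx":0,"dy":0,"dz":-0.2,"roll":0},{"grip":0.41,"dx":0,"dy":0,"dz":0,"roll":0}]}'
python3 -m creep '{"rows":[{"grip":0.41,"dx":0,"dy":0,"dz":-0.15,"roll":0},{"grip":0.41,"dx":0,"dy":0,"dz":-0.15,"roll":0},{"grip":0.41,"dx":0,"dy":0,"dz":-0.1,"roll":0},{"grip":0.41,"dx":0,"dy":0,"dz":0,"roll":0}]}'
```

```text
t: 9.85
tcp_pos: [602.2, 260.4, 233.0]
eef_rot: [-3.141, -0.001, 3.054]
contact_force: [0.2, -0.1, -1.5]
gripper_width: 35.4
grasp_force: 23.0
t: 10.35
tcp_pos: [602.4, 260.7, 225.6]
eef_rot: [-3.141, -0.0, 3.055]
contact_force: [0.8, -0.4, -1.5]
gripper_width: 35.2
grasp_force: 23.0
t: 10.75
tcp_pos: [602.4, 260.7, 221.7]
eef_rot: [-3.141, -0.0, 3.055]
contact_force: [-0.2, 0.7, -1.2]
gripper_width: 35.0
grasp_force: 23.0
```

```bash
python3 -m creep '{"rows":[{"grip":0.41,"dx":0,"dy":0,"dz":-0.15,"roll":0},{"grip":0.41,"dx":0,"dy":0,"dz":-0.15,"roll":0},{"grip":0.41,"dx":0,"dy":0,"dz":-0.15,"roll":0},{"grip":0.41,"dx":0,"dy":0,"dz":0,"roll":0}]}'
python3 -m creep '{"rows":[{"grip":0.41,"dx":0,"dy":0,"dz":-0.15,"roll":0},{"grip":0.41,"dx":0,"dy":0,"dz":-0.15,"roll":0},{"grip":0.41,"dx":0,"dy":0,"dz":-0.15,"roll":0},{"grip":0.41,"dx":0,"dy":0,"dz":0,"roll":0}]}'
```

```text
t: 11.15
tcp_pos: [602.4, 260.7, 217.1]
eef_rot: [-3.141, -0.0, 3.055]
contact_force: [0.4, 0.2, -1.7]
gripper_width: 35.4
grasp_force: 23.0
t: 11.55
tcp_pos: [602.4, 260.7, 212.6]
eef_rot: [-3.141, -0.0, 3.055]
contact_force: [-0.2, -0.2, -1.6]
gripper_width: 35.7
grasp_force: 23.0
```

```bash
python3 -m creep '{"rows":[{"grip":0.41,"dx":0,"dy":0,"dz":-0.1,"roll":0},{"grip":0.41,"dx":0,"dy":0,"dz":-0.1,"roll":0},{"grip":0.41,"dx":0,"dy":0,"dz":0,"roll":0}]}'
```

```text
t: 11.85
tcp_pos: [602.4, 260.7, 210.7]
eef_rot: [-3.142, -0.0, 3.055]
contact_force: [0.5, 0.6, -1.3]
gripper_width: 35.6
grasp_force: 23.0
```

No side or upward force, so the plug is inside the opening. Now small steps to feel for the rim.

```bash
python3 -m creep '{"rows":[{"grip":0.41,"dx":0,"dy":0,"dz":-0.1,"roll":0},{"grip":0.41,"dx":0,"dy":0,"dz":-0.1,"roll":0},{"grip":0.41,"dx":0,"dy":0,"dz":-0.1,"roll":0},{"grip":0.41,"dx":0,"dy":0,"dz":0,"roll":0}]}'
python3 -m creep '{"rows":[{"grip":0.41,"dx":0,"dy":0,"dz":-0.05,"roll":0},{"grip":0.41,"dx":0,"dy":0,"dz":-0.05,"roll":0},{"grip":0.41,"dx":0,"dy":0,"dz":0,"roll":0}]}'
```

```text
t: 12.25
tcp_pos: [602.4, 260.7, 207.7]
eef_rot: [-3.141, -0.0, 3.055]
contact_force: [-0.6, 0.5, -1.6]
gripper_width: 35.3
grasp_force: 23.0
t: 12.55
tcp_pos: [602.5, 260.7, 206.8]
eef_rot: [-3.142, -0.0, 3.055]
contact_force: [-1.0, 0.6, -2.2]
gripper_width: 35.4
grasp_force: 23.0
```

```bash
python3 -m creep '{"rows":[{"grip":0.41,"dx":0,"dy":0,"dz":-0.05,"roll":0},{"grip":0.41,"dx":0,"dy":0,"dz":0,"roll":0}]}'
```

```text
t: 12.75
tcp_pos: [602.5, 260.7, 206.3]
eef_rot: [-3.142, -0.0, 3.055]
contact_force: [0.6, 0.3, -1.5]
gripper_width: 35.1
grasp_force: 23.0
```

```bash
python3 -m creep '{"rows":[{"grip":0.41,"dx":0,"dy":0,"dz":-0.05,"roll":0},{"grip":0.41,"dx":0,"dy":0,"dz":-0.05,"roll":0},{"grip":0.41,"dx":0,"dy":0,"dz":0,"roll":0}]}'
```

```text
t: 13.05
tcp_pos: [602.5, 260.7, 205.6]
eef_rot: [3.142, 0.0, 3.055]
contact_force: [-1.0, 0.2, -0.2]
gripper_width: 35.7
grasp_force: 23.4
```

```bash
python3 -m creep '{"rows":[{"grip":0.41,"dx":0,"dy":0,"dz":-0.05,"roll":0},{"grip":0.41,"dx":0,"dy":0,"dz":0,"roll":0}]}'
```

```text
t: 13.25
tcp_pos: [602.5, 260.7, 205.5]
eef_rot: [3.141, 0.001, 3.055]
contact_force: [-1.9, -1.0, 4.9]
gripper_width: 35.4
grasp_force: 24.2
```

```bash
python3 -m creep '{"rows":[{"grip":0.41,"dx":0,"dy":0,"dz":-0.05,"roll":0},{"grip":0.41,"dx":0,"dy":0,"dz":0,"roll":0}]}'
```

```text
t: 13.45
tcp_pos: [602.5, 260.8, 205.5]
eef_rot: [3.141, 0.001, 3.055]
contact_force: [-3.2, -0.6, 8.6]
gripper_width: 35.3
grasp_force: 24.8
```

The flange is on the rim (about 8–10 N, z stopped at 205.5). Letting go, with a small downward follow to offset the pads' backward swing.

```bash
python3 -m creep '{"rows":[{"grip":0.46,"dx":0,"dy":0,"dz":-0.05,"roll":0},{"grip":0.52,"dx":0,"dy":0,"dz":-0.05,"roll":0},{"grip":0.6,"dx":0,"dy":0,"dz":0,"roll":0},{"grip":0.7,"dx":0,"dy":0,"dz":0,"roll":0},{"grip":0.85,"dx":0,"dy":0,"dz":0,"roll":0},{"grip":1,"dx":0,"dy":0,"dz":0,"roll":0},{"grip":1,"dx":0,"dy":0,"dz":0,"roll":0},{"grip":1,"dx":0,"dy":0,"dz":0,"roll":0},{"grip":1,"dx":0,"dy":0,"dz":0,"roll":0}]}'
python3 -m creep '{"rows":[{"grip":1,"dx":0,"dy":0,"dz":0.5,"roll":0},{"grip":1,"dx":0,"dy":0,"dz":1.5,"roll":0},{"grip":1,"dx":0,"dy":0,"dz":3,"roll":0},{"grip":1,"dx":0,"dy":0,"dz":3,"roll":0},{"grip":1,"dx":0,"dy":0,"dz":3,"roll":0},{"grip":1,"dx":0,"dy":0,"dz":1,"roll":0},{"grip":1,"dx":0,"dy":0,"dz":0,"roll":0},{"grip":1,"dx":0,"dy":0,"dz":0,"roll":0}]}'
python3 - <<'E'
from h import *
o=arm.get_obs();print(o["tcp_pos"],o["eef_rot"],o["t"])
c,p,d=shot("wrist","3");P=cloud(c,d)
B=lambda q,w:(q[0]-w,q[0]+w,q[1]-w,q[1]+w)
t=(602,261)
for a in((t,130,130,150),(t,55,171,177.6),(t,55,177.8,181.5),(t,55,181.5,187),(t,55,208,230)):
  try: print(rect(P,B(a[0],a[1]),a[2],a[3]))
  except Exception as e: print(e)
cv2.imwrite("pics/crop3.png",cv2.resize(p[120:360,200:440],None,fx=2.5,fy=2.5,interpolation=cv2.INTER_CUBIC))
c,p,d=shot("side","3")
cv2.imwrite("pics/side3c.png",cv2.resize(p[110:240,230:370],None,fx=4,fy=4,interpolation=cv2.INTER_CUBIC))
E
```

```text
t: 14.35
tcp_pos: [602.5, 260.7, 203.4]
eef_rot: [-3.142, -0.0, 3.055]
contact_force: [-1.0, 0.6, 0.1]
gripper_width: 85.4
grasp_force: 0.0
t: 15.15
tcp_pos: [602.4, 260.7, 322.3]
eef_rot: [-3.141, -0.001, 3.055]
contact_force: [0.2, 0.7, -0.6]
gripper_width: 85.2
grasp_force: 0.0
[602.39282023 260.68294256 322.27124539] [-3.14114103e+00 -1.10202641e-03  3.05477642e+00] 15.15
(((603.37060546875, 260.12664794921875), (180.2150421142578, 198.54420471191406), 84.8387222290039), np.float64(138.60150548200556), 27592)
(((603.9158325195312, 260.0853576660156), (76.17017364501953, 84.23373413085938), 84.88900756835938), np.float64(175.54252814594884), 2605)
(((577.1740112304688, 263.48602294921875), (51.80638885498047, 23.038076400756836), 85.9873275756836), np.float64(179.5981958243896), 830)
(((601.4107666015625, 235.49404907226562), (9.444498062133789, 24.041749954223633), 83.31050872802734), np.float64(183.70025084838352), 125)
(((603.8601684570312, 261.2930908203125), (28.02525520324707, 72.33418273925781), 84.98847961425781), np.float64(217.66677975774996), 3521)
```

View pics/crop3.png

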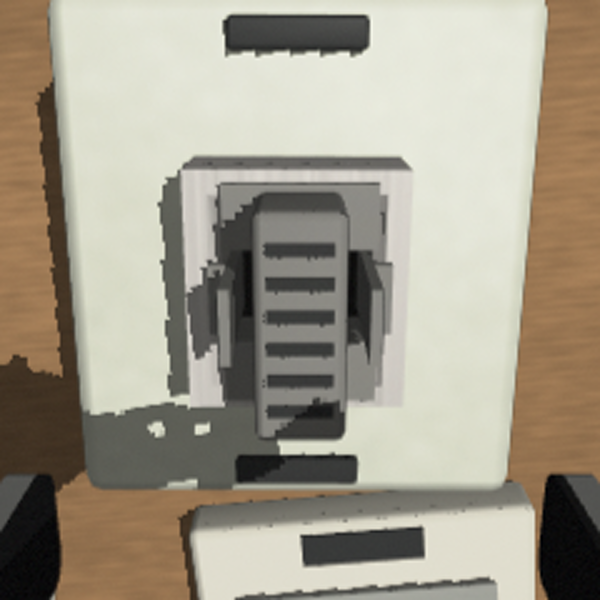

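View pics/side3c.png

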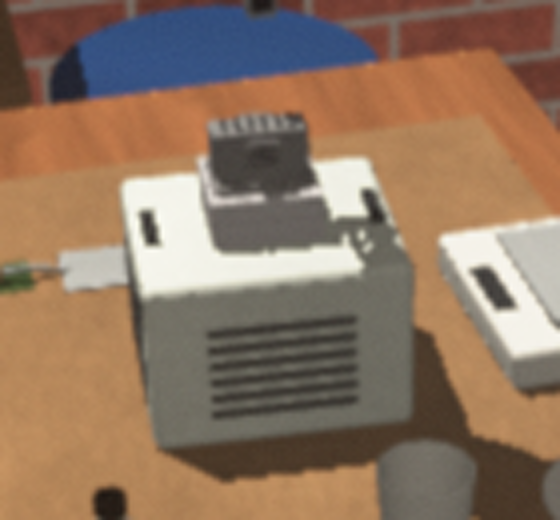

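The flange is level, 4 mm above the rim, and the head top is 42.1 mm above it, so it is seated; the tabs show at crop (224,320) and (375,310). Checking the tab spread.

```bash
python3 - <<'E'
from h import *
c,p,d=load("wrist3.npz");P=cloud(c,d)
r=np.radians(85);q=P[...,:2]-[603.86,261.29-.0]
x=q@[np.sin(r),-np.cos(r)];y=q@[np.cos(r),np.sin(r)];z=P[...,2]-175.54
m=(abs(x)<12)&(abs(y)>16)&(abs(y)<35)
for s in(1,-1):
    for a,b in((36,39.5),(25,36),(12,25),(3,9)):
        k=m&(y*s>0)&(z>a)&(z<b); 
        if k.sum(): print(s,a,b,k.sum(),np.percentile(y[k],[1,50,99]).round(1))
k=(abs(z-42)<2)&(abs(x)<34)&(abs(y)<20);print("head y",np.percentile(y[k],[1,99]).round(1))
k=(abs(z-42)<1.5)&(abs(y)<12)
for a,b in((-34,-20),(20,34)):print("z",np.median(z[k&(x>a)&(x<b)]).round(2))
E
```

```text
1 36 39.5 150 [21.  22.7 24.5]
1 25 36 64 [20.9 21.1 25.4]
1 12 25 51 [20.9 21.1 24.4]
1 3 9 131 [20.9 28.5 30.4]
-1 36 39.5 149 [-24.5 -22.7 -20.9]
-1 25 36 65 [-25.5 -21.1 -20.9]
-1 12 25 53 [-24.2 -21.1 -20.9]
-1 3 9 122 [-30.5 -28.7 -21. ]
head y [-13.4  13.2]
z 42.17
z 42.3
```

Both tabs are fully out (tops span 21 to 24.5 on each side), the flange is seated and level, and the robot is clear. Handing in.

```bash
python3 -c "
from rig import arm
print(arm.hand_in())"
```

```text
the job is handed in; nothing more can be done
None
```

The cartridge is out of the tester and seated in the fume extractor's inlet collar, flange down and both tabs measured fully sprung out; I handed it in at about 15 s with the arm clear, and the judge returned no verdict.

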